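Slide blister cards out over the dose cups

ROBOT

A 6-joint arm with a two-finger parallel gripper is mounted at the origin on a cart in front of the work surface, level with it; the furniture and walls round the work are solid. World frame = base frame: x ahead of the robot, y to its left, z up, the work surface at z = 0. Lengths are in m, angles in rad, forces in N, time in s.
With the tool pointing down it reaches from about 0.35 to 0.775 m from the base axis. Payload 7.3 kg.
Tool frame: the origin (TCP) lies at the very end of the fingers, on their centre line; the grasp point (between the pads) lies 19 mm behind it (robot.hold_point_z is the distance from the TCP to the grasp point, in m); y points along the fingers, z is the direction in which the jaws open and shut, and the axes are right-handed (so a half turn about y gives the same grasp; the last joint's range is limited). The gripper opens to 92 mm and grips with 3 to 60 N. Pads are 19 mm wide; open, the fingers measure 130 mm over their backs; the gripper's body (75 mm by 190 mm) begins 47 mm behind the grasp point.
Start: joints at [-1.485, 0.342, 1.524, -0, 1.275, -0.146], TCP at [0.121, -0.511, 0.227] pointing down, gripper open.
Joint ranges: [-2.53, 2.53], [-0.77, 2.02], [0.04, 2.7], [-1, 4.14], [0.28, 2.66], [-3.11, 3.11]. Speed limits (rad/s): [2.57, 2.57, 3.14, 3.14, 3.14, 3.14].

INTERFACE

Orientations are given as [roll, pitch, yaw] about the fixed x, y, z axes, in that order (R = Rz(yaw) Ry(pitch) Rx(roll)).
In Python, from cell import robot gives the robot as it stands.
- The arm moves only by the shell command python3 -m crank 'ROWS' [OPENING] [FORCE]. ROWS is a JSON object of lists of equal length, an entry for each row: "xyz": the shift along the tool's x, y, z in cm, a list of three; "roll": the turn about the tool's y in degrees. A call has 1 to 20 rows; each row shifts and turns the commanded pose from where the row before left it, along the tool's axes as they then stand; what a row does not reach is not made up. A row lasts 1/10 s, in which the tool goes at most 50 mm and 8.59 degrees, less where a joint would pass 70% of its speed; a pose out of reach is approached as far as the arm can. A call is refused whole if a number of a shift passes 5 or a number of a turn 8.59, either way. A call with a gripper value outside its range is refused whole. OPENING is the gripper command: -1 is fully open, 1 is shut, values between are in proportion, set as the call begins (- or left out, the last holds). The fingers move at their own pace and stop on an object; FORCE is the grip in N (left out, the last holds). Time passes only in rows, so rows that do not move let the fingers close. It gives the time, the measured TCP pose, the force and the opening at its end, in the units of the state.
- robot.observe(): the state, without advancing time (a new reading comes with each control period).
- robot.read_camera(name): name is "scene" or "top" or "wrist"; returns the picture (384x512x3 uint8, red, green, blue); there is no depth.
- robot.calibration(name): a dict with "intrinsics" (3x3 intrinsics, pixels), "pose" (4x4, takes a point from camera to world coordinates). Camera axes: x right, y down, z forward; pixel columns grow to the right and rows downward; lengths in m; the calibration is good to about 2 mm. The wrist camera is an equidistant fisheye: a pixel r from the principal point sees the ray r / f radians off the axis. A picture is of the moment at which its call begins: read the wrist's pose just before it. calibration takes no time and is no camera call; for the wrist camera it gives the pose at the moment of the call.
- robot.hand_in(): hands the job in, once; it reports no verdict.
The state is a dict: "time": time; "qpos": joint angles; "qvel": joint speeds; "joint_efforts": joint torques, N m; "tool_pos": TCP position; "tool_rot": TCP orientation; "contact_force": force on the tool from outside, world axes, zero at the start; "torque": the same for the moment, N m; "opening": finger opening in m.
Only numpy, scipy, OpenCV 4.12 (cv2) and the standard library are available. Lean on these libraries where they do the work, as an engineer would, in place of code of your own. Each camera call takes 0.05 s, during which the arm holds its last target.

TASK

With the fingertips, push the two blister cards along the blue stand toward its front edge until each one sticks out over the edge by two rows of pockets (about 40 mm), straight in its lane, square to the edge and above its own dose cup, ready for the tablets to be pressed out. Only slide the cards: do not pick them up, and leave the cups, the vial and the loose cap where they stand.

Things in the scene. Friction and masses are not known exactly. Their poses are not given: they have to be found in the camera images.
- stand: blue-topped stand fixed on the worktop, flat top 230 mm deep (x) by 320 mm wide (y), 45 mm above the worktop, no fence or stop. Origin: centre of its underside, at worktop height; x points from the front edge (x = -115 mm, nearest the robot) to the back edge (+115 mm), y to the left. Flat white painted lines at y = +-38 and +-122 mm bound two lanes, centred on y = +80 (left) and -80 mm (right)
- front_edge (a point): middle of the stand's front edge, at the height of its top surface; axes as the stand's
- card_left: left rigid blister card, pale with domed grey pockets, 135 mm long (its x axis) by 75 mm wide (y) by 7 mm thick, about 50 g, loose and flat on the stand in the left lane, a little crooked. Seven rows of four pockets, the rows about 17.5 mm apart along its length. Origin: centre of its underside; x axis points to its back end (away from the stand's front edge), z up.
- card_left_front (a point): middle of the left card's front end (the end nearest the stand's front edge), 67.5 mm from the card's centre, half-way up its thickness; axes as the card's
- cup_left: left dose cup, empty beige paper cup, 38 mm wide, 29 mm high, loose on the worktop just in front of the stand's front edge, in the middle of the left lane, its rim 16 mm lower than the stand's top. Origin: centre of its underside, z up
- card_right: right rigid blister card, pale with domed grey pockets, 135 mm long (its x axis) by 75 mm wide (y) by 7 mm thick, about 50 g, loose and flat on the stand in the right lane, a little crooked. Seven rows of four pockets, the rows about 17.5 mm apart along its length. Origin: centre of its underside; x axis points to its back end (away from the stand's front edge), z up.
- card_right_front (a point): middle of the right card's front end (the end nearest the stand's front edge), 67.5 mm from the card's centre, half-way up its thickness; axes as the card's
- cup_right: right dose cup, empty beige paper cup, 38 mm wide, 29 mm high, loose on the worktop just in front of the stand's front edge, in the middle of the right lane, its rim 16 mm lower than the stand's top. Origin: centre of its underside, z up
- vial: amber vial with tablets, 35 mm wide, 82 mm high, loose on the worktop to the left of the stand; a bystander. Origin: centre of its underside
- vial_cap: white vial cap, 37 mm wide, 11 mm high, loose on the worktop to the right of the stand; a bystander. Origin: centre of its underside
Not all that is in view belongs to the job. Leave any orange look-alike of the card_right alone.

How it is judged:
By the outcome, as a careful person would: the job done as asked, in the order asked, and still so for the second after the job is handed in, with the robot touching nothing.
It also fails if it takes over 42 s, if anything falls off the work surface, if the arm or the gripper's body presses on something with over 40 N, if the wrist force passes 120 N, or if a joint passes its speed limit or range.

## Working session

There is one attempt and no reset: what is moved stays moved. The work goes in short steps, Python scripts to look and compute and a shell command to move; the robot and the scene stay as the last step left them, time stands still between calls to the robot, and variables do not carry over. Pictures are saved under pics/ and viewed, and the job is handed in when it is done.

```bash
ls; mkdir -p pics; python3 - <<'E'
from cell import robot
import cv2,numpy as np
np.set_printoptions(precision=4,suppress=True)
s=robot.observe()
print(s)
for n in ("scene","top"):
    im=robot.read_camera(n); c=robot.calibration(n)
    print(n,np.array(c["intrinsics"]),np.array(c["pose"]))
    np.save(f"pics/{n}0.npy",im)
    cv2.imwrite(f"pics/{n}0.png",cv2.resize(im[:,:,::-1],(800,600),interpolation=cv2.INTER_CUBIC))
E
```

```text
pics
{'time': 0.0, 'qpos': array([-1.485 ,  0.3427,  1.525 , -0.    ,  1.2754, -0.146 ]), 'qvel': array([ 0.002 , -0.0009,  0.0016,  0.0001,  0.0001,  0.0007]), 'joint_efforts': array([  0.0002, -43.1245, -24.4221,   0.0717,   0.0562,  -0.0001]), 'tool_pos': array([ 0.1206, -0.5105,  0.226 ]), 'tool_rot': array([-1.5723,  0.0002, -2.9098]), 'contact_force': array([ 0.0982, -0.3287,  0.1923]), 'torque': array([0.032 , 0.0178, 0.023 ]), 'opening': 0.09189609595142022}
scene [[357.6477   0.     252.8636]
 [  0.     357.6477 196.7653]
 [  0.       0.       1.    ]] [[-0.8189 -0.3381  0.4637  0.0885]
 [-0.5738  0.4676 -0.6723  0.6164]
 [ 0.0105 -0.8167 -0.577   0.6171]
 [ 0.      0.      0.      1.    ]]
top [[425.9508   0.     259.8839]
 [  0.     425.9508 191.2029]
 [  0.       0.       1.    ]] [[ 0.0104 -0.999   0.0427  0.4327]
 [-0.9999 -0.0102  0.0058 -0.0054]
 [-0.0053 -0.0428 -0.9991  1.378 ]
 [ 0.      0.      0.      1.    ]]
```

View pics/scene0.png

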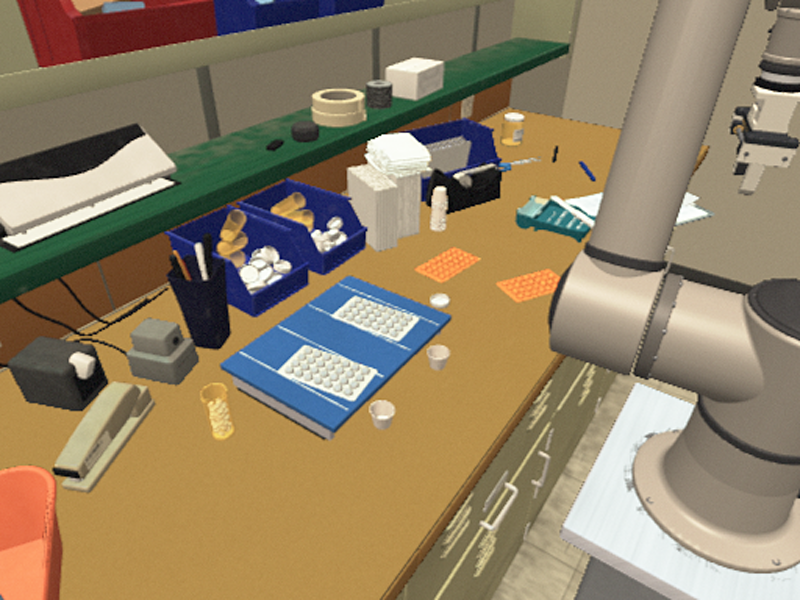

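View pics/top0.png

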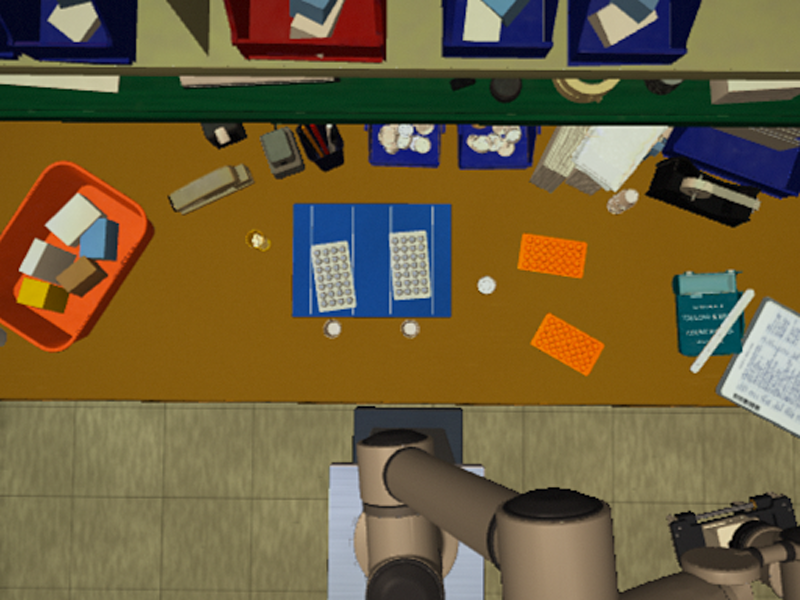

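The scene view shows the two pale cards on the blue stand at (330,372) and (375,317). In the top view they are at (333,276) left and (410,265) right. The things that could be mistaken for card_right are:
- the pale card on the stand at top (410,265), which matches the description
- orange look-alikes at (553,255) and (567,343), to be left alone
- the white cap at (486,285), which is a bystander

Next I'll measure and check the choice in a close crop.

```bash
cat > h.py <<'E'
import numpy as np,cv2
from cell import robot
np.set_printoptions(precision=4,suppress=True)
def ray(n,px,z):
    c=robot.calibration(n);K=np.array(c["intrinsics"]);T=np.array(c["pose"])
    px=np.atleast_2d(px).astype(float)
    d=np.c_[px,np.ones(len(px))]@np.linalg.inv(K).T@T[:3,:3].T
    o=T[:3,3]; return o+d*((z-o[2])/d[:,2])[:,None]
def proj(n,P):
    c=robot.calibration(n);K=np.array(c["intrinsics"]);T=np.array(c["pose"])
    q=(np.atleast_2d(P)-T[:3,3])@T[:3,:3]; q=q@K.T; return q[:,:2]/q[:,2:]
def rect(w):
    # min area rect, returns center, long axis angle, (long,short)
    r=cv2.minAreaRect((w[:,:2]*1000).astype(np.float32)); b=cv2.boxPoints(r)/1000
    e=[b[1]-b[0],b[2]-b[1]]; L=[np.linalg.norm(x) for x in e]; i=int(np.argmax(L)); a=np.degrees(np.arctan2(e[i][1],e[i][0]))
    a=(a+90)%180-90
    return b.mean(0),a,(L[i],L[1-i])
def stand(im):
    hsv=cv2.cvtColor(im,cv2.COLOR_RGB2HSV)
    m=cv2.inRange(hsv,(95,120,40),(125,255,255))
    n,l,st,ce=cv2.connectedComponentsWithStats(m)
    return hsv,m
E
python3 - <<'E'
from h import *
im=np.load("pics/top0.npy")
hsv,m=stand(im)
m[:125]=0;m[210:]=0;m[:,:180]=0;m[:,295:]=0
cl=cv2.morphologyEx(m,cv2.MORPH_CLOSE,np.ones((5,5),np.uint8))
pts=np.argwhere(m)[:,::-1]
W=ray("top",pts,0.045); c,a,L=rect(W); print("stand",c,a,L)
box=cv2.boxPoints(cv2.minAreaRect(pts.astype(np.float32)))
inside=np.zeros_like(m);cv2.fillPoly(inside,[box.astype(int)],255)
k=cv2.inRange(hsv,(0,0,90),(179,90,255))&inside
k=cv2.morphologyEx(k,cv2.MORPH_OPEN,np.ones((4,4),np.uint8))
n,l,st,ce=cv2.connectedComponentsWithStats(k)
for i in range(1,n):
    if st[i,4]>400:
        p=np.argwhere(l==i)[:,::-1]
        for z in (0.048,0.052): print("card",st[i],ce[i],*rect(ray("top",p,z)))
g=robot.calibration("wrist");print(np.array(g["pose"]))
crop=im[120:225,150:310]; cv2.imwrite("pics/crop0.png",cv2.resize(crop[:,:,::-1],None,fx=5,fy=5,interpolation=cv2.INTER_NEAREST))
E
```

```text
stand [0.567  0.0733] -89.460304 (np.float32(0.31730604), np.float32(0.22392252))
card [ 250  148   27   45 1059] [263.0019 170.2625] [ 0.5556 -0.0068] 5.034149 (np.float32(0.13638149), np.float32(0.07630045))
card [ 250  148   27   45 1059] [263.0019 170.2625] [ 0.5552 -0.0068] 5.034149 (np.float32(0.13597138), np.float32(0.07607097))
card [ 200  155   29   45 1065] [214.0141 177.2977] [0.5318 0.1457] 8.720627 (np.float32(0.13636543), np.float32(0.08028953))
card [ 200  155   29   45 1065] [214.0141 177.2977] [0.5315 0.1453] 8.720627 (np.float32(0.13595529), np.float32(0.08004803))
[[ 0.2289 -0.9311 -0.284   0.1973]
 [-0.9734 -0.2192 -0.0661 -0.4927]
 [-0.0007  0.2916 -0.9565  0.3859]
 [ 0.      0.      0.      1.    ]]
```

View pics/crop0.png

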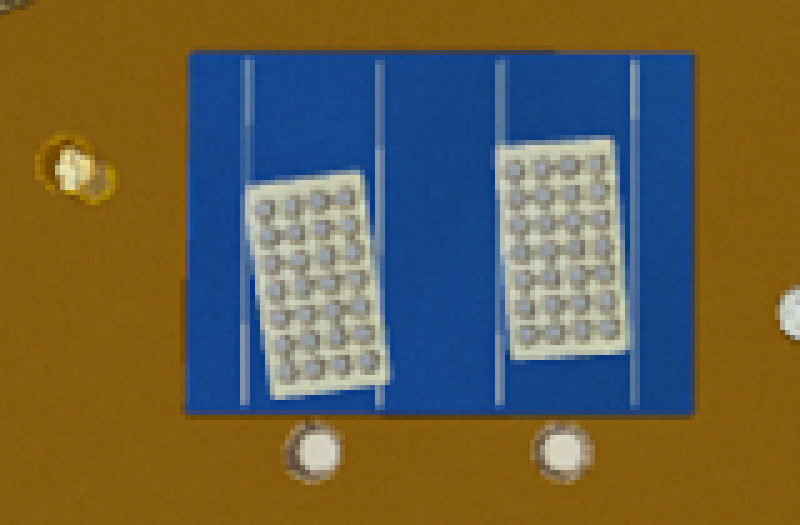

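The crop confirms both pale cards are on the stand, each with a small positive yaw of about 5–9°. In the top frame the stand is about 0.5° off world, with its centre near (0.567, 0.073). I'll go behind the right card first, with the jaws along y and partly closed so both fingertips push its back end.

```bash
python3 -m crank '{"xyz":[[0,0,0],[0,0,0],[-3.5,0,-3.35],[-3.5,0,-3.35],[-3.5,0,-3.35],[-3.5,0,-3.35],[-3.5,0,-3.35],[-3.5,0,-3.35],[-3.5,0,-3.35],[-3.5,0,-3.35],[-3.5,0,-3.35],[-3.5,0,-3.35],[-3.5,0,-3.35],[-3.5,0,-3.35],[-3.5,0,-3.35],[-3.5,0,-3.35],[-3.5,0,-3.35],[0,0,0],[0,0,0]],"roll":[6.4,6.4,0,0,0,0,0,0,0,0,0,0,0,0,0,0,0,0,0]}' 0.35 10
```

```text
time: 2.0
tool_pos: [0.6413, -0.0032, 0.2253]
tool_rot: [-1.571, -0.002, -3.131]
contact_force: [-0.7, -0.5, -0.3]
opening: 0.03
```

```bash
python3 - <<'E'
from h import *
T=robot.calibration("wrist");print(np.array(T["intrinsics"]),np.array(T["pose"]))
im=robot.read_camera("wrist");np.save("pics/w1.npy",im)
cv2.imwrite("pics/w1.png",cv2.resize(im[:,:,::-1],(800,600),interpolation=cv2.INTER_CUBIC))
E
```

```text
[[297.3186   0.     254.4879]
 [  0.     297.3186 193.6032]
 [  0.       0.       1.    ]] [[ 0.0096 -0.9558 -0.2939  0.7204]
 [-1.     -0.009  -0.0034 -0.0024]
 [ 0.0006  0.2939 -0.9558  0.3848]
 [ 0.      0.      0.      1.    ]]
```

View pics/w1.png

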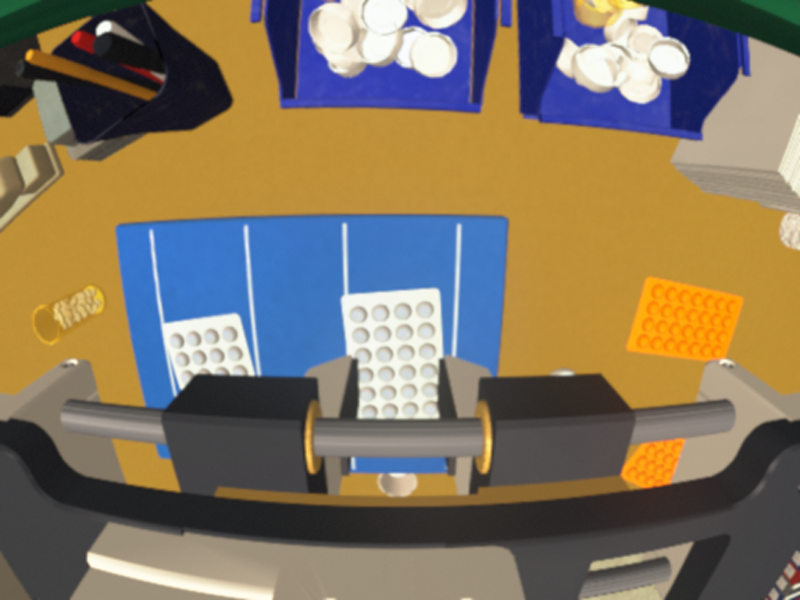

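The wrist view shows the right card's back edge running from (342,296) to (440,288), clear of the fingers. The lane lines are at (345,225) and (458,225), and the stand's back edge is near row 218. I'll measure from these pixels with the fisheye rays.

```bash
cat >> h.py <<'E'
def wray(px,z,T,K):
    px=np.atleast_2d(px).astype(float); u=(px-[K[0,2],K[1,2]])/K[0,0]
    r=np.linalg.norm(u,axis=1); s=np.where(r>1e-9,np.sin(r)/np.maximum(r,1e-9),1)
    d=np.c_[u*s[:,None],np.cos(r)]@T[:3,:3].T
    return T[:3,3]+d*((z-T[2,3])/d[:,2])[:,None]
def edgeline(P):
    vx,vy,x0,y0=cv2.fitLine((P[:,:2]*1000).astype(np.float32),cv2.DIST_HUBER,0,.01,.01).ravel()
    return np.array([x0,y0])/1000,np.degrees(np.arctan(vy/vx)) if abs(vx)>abs(vy) else -np.degrees(np.arctan(vx/vy))
# ortho view: z=plane, x down->front. 0.5 mm/px
def ortho(im,z,T,K,x0,x1,y0,y1,s=0.0005):
    xs=np.arange(x1,x0,-s);ys=np.arange(y1,y0,-s)
    X,Y=np.meshgrid(xs,ys,indexing='ij')
    P=np.c_[X.ravel(),Y.ravel(),np.full(X.size,z)]
    q=(P-T[:3,3])@T[:3,:3]; rr=np.linalg.norm(q[:,:2],axis=1); th=np.arctan2(rr,q[:,2])
    uv=q[:,:2]/rr[:,None]*th[:,None]*K[0,0]+[K[0,2],K[1,2]]
    m=uv.reshape(X.shape+(2,)).astype(np.float32)
    return cv2.remap(im,m[...,0],m[...,1],cv2.INTER_LINEAR),xs,ys
def wmeas(im,T,K,cx,cy):
    """measure in wrist image: stand back edge, card nearest (cx,cy)"""
    hsv=cv2.cvtColor(im,cv2.COLOR_RGB2HSV)
    blue=cv2.inRange(hsv,(95,130,60),(125,255,255))
    k=cv2.inRange(hsv,(0,0,140),(179,70,255))
    return blue,k
E
python3 - <<'E'
from h import *
c=robot.calibration("wrist");T=np.array(c["pose"]);K=np.array(c["intrinsics"])
im=np.load("pics/w1.npy")
o,xs,ys=ortho(im,0.045,T,K,0.42,0.72,-0.13,0.27)
cv2.imwrite("pics/o1.png",o[:,:,::-1])
E
```

```text
(no output)
```

View pics/o1.png

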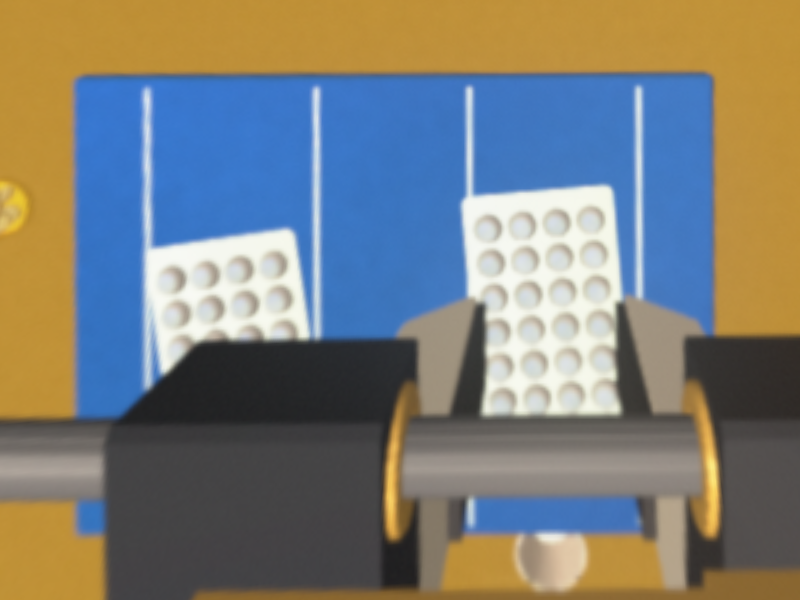

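The rectified view gives the following (parallax corrected):

| Item | Value |
|---|---|
| Stand front edge | x ≈ 0.4535 |
| Lane centres, y | 0.154 and -0.007 |
| Right card centre, yaw | (0.5585, -0.0035), 4.6° |
| Left card centre, yaw | (0.5355, 0.1475), 7.5° |

Descending behind the right card.

```bash
python3 -m crank '{"xyz":[[-1.4,3,0],[0,4,0],[0,4,0],[0,4,0],[0,1.5,0],[0,0.8,0],[0,0.3,0],[0,0.2,0],[0,0,0]],"roll":[0,0,0,0,0,0,0,0,0]}' 0.35 10
```

```text
time: 2.95
tool_pos: [0.6563, -0.0042, 0.0503]
tool_rot: [-1.57, 0.003, -3.133]
contact_force: [-0.5, -0.7, 0.1]
opening: 0.0302
```

```bash
python3 -m crank '{"xyz":[[0,0.2,0],[0,0,0]],"roll":[0,0]}'; python3 - <<'E'
from h import *
im=robot.read_camera("scene")
cv2.imwrite("pics/s2.png",cv2.resize(im[150:300,120:320,::-1],None,fx=4,fy=4,interpolation=cv2.INTER_CUBIC))
E
```

```text
time: 3.15
tool_pos: [0.6556, -0.0039, 0.0472]
tool_rot: [-1.571, 0.001, -3.133]
contact_force: [0.3, -0.2, -0.3]
opening: 0.0301
```

View pics/s2.png

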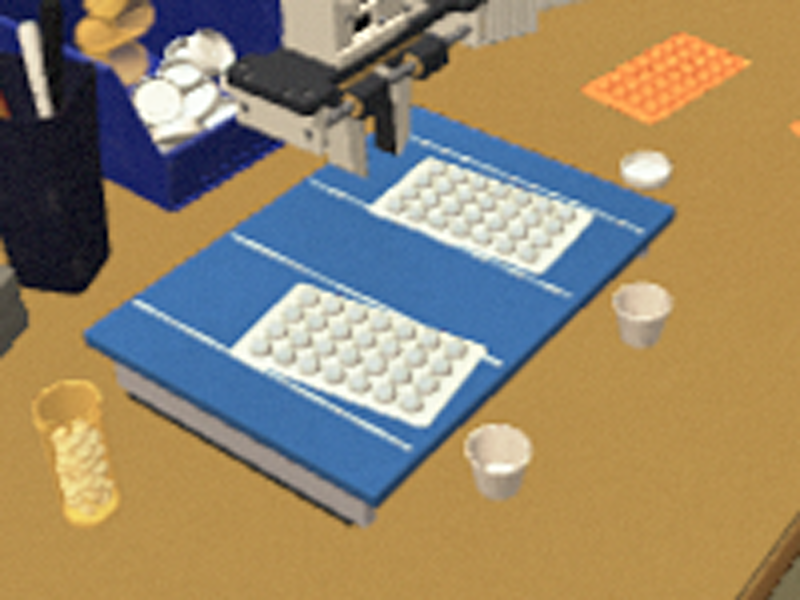

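The fingertips are behind the right card at (370,160), just above the stand. Pushing in part.

```bash
python3 -m crank '{"xyz":[[0.8,0,0],[0.8,0,0],[0.6,0,0],[0.6,0,0],[0.6,0,0],[0.6,0,0],[0.6,0,0.05],[0.6,0,0.05],[0.6,0,0.05],[0.6,0,0.05],[0,0,0]],"roll":[0,0,0,0,0,0,0,0,0,0,0]}'; cat > look.py <<'E'
from h import *
import sys
c=robot.calibration("wrist");T=np.array(c["pose"]);K=np.array(c["intrinsics"])
im=robot.read_camera("wrist")
o,xs,ys=ortho(im,0.045,T,K,0.40,0.70,-0.13,0.27)
cv2.imwrite(f"pics/{sys.argv[1]}w.png",cv2.resize(im[:,:,::-1],None,fx=1.5,fy=1.5))
cv2.imwrite(f"pics/{sys.argv[1]}o.png",o[:,:,::-1])
t=robot.read_camera("top"); np.save(f"pics/{sys.argv[1]}t.npy",t)
cv2.imwrite(f"pics/{sys.argv[1]}t.png",cv2.resize(t[120:225,150:310][:,:,::-1],None,fx=5,fy=5,interpolation=cv2.INTER_CUBIC))
E
python3 look.py a
```

```text
time: 4.3
tool_pos: [0.5905, -0.0066, 0.0467]
tool_rot: [-1.571, -0.001, -3.133]
contact_force: [0.7, 0.2, -0.1]
opening: 0.0299
```

View pics/ao.png

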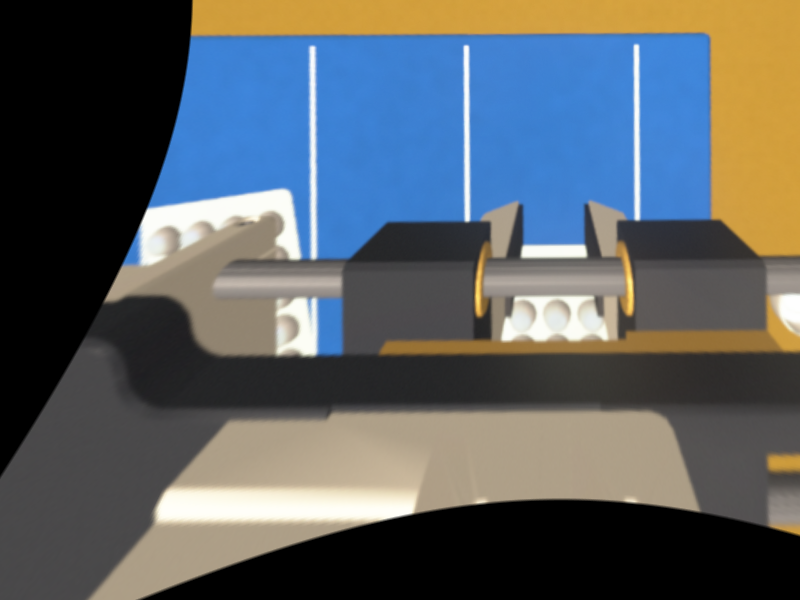

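View pics/at.png

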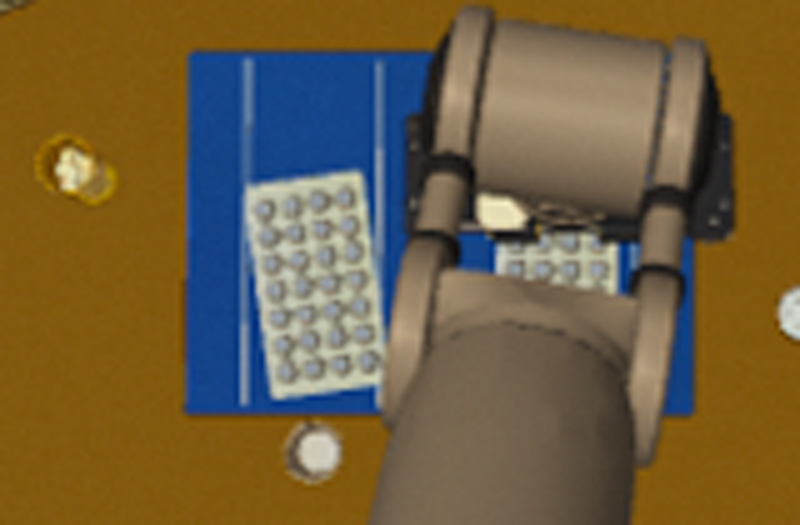

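The back edge now lies square against both fingertips at rectified row 245. Corrected for parallax, x ≈ 0.581, which agrees with TCP minus the pad half-width. I'll push on to 10 mm short, then retreat and measure.

```bash
python3 -m crank '{"xyz":[[0.5,0,0],[0.5,0,0],[0.5,0,0],[0.5,0,0],[0.3,0,0],[0,0,0],[-1,0,0],[0,-3,0],[-3,-5,0],[-4,-5,0],[0,-5,0],[0,0,0]],"roll":[0,0,0,0,0,0,0,0,0,0,0,0]}'; python3 look.py b
```

```text
time: 5.6
tool_pos: [0.64, -0.0065, 0.2165]
tool_rot: [-1.569, 0.015, -3.133]
contact_force: [0.4, 0.5, 1.3]
opening: 0.0302
```

View pics/bo.png

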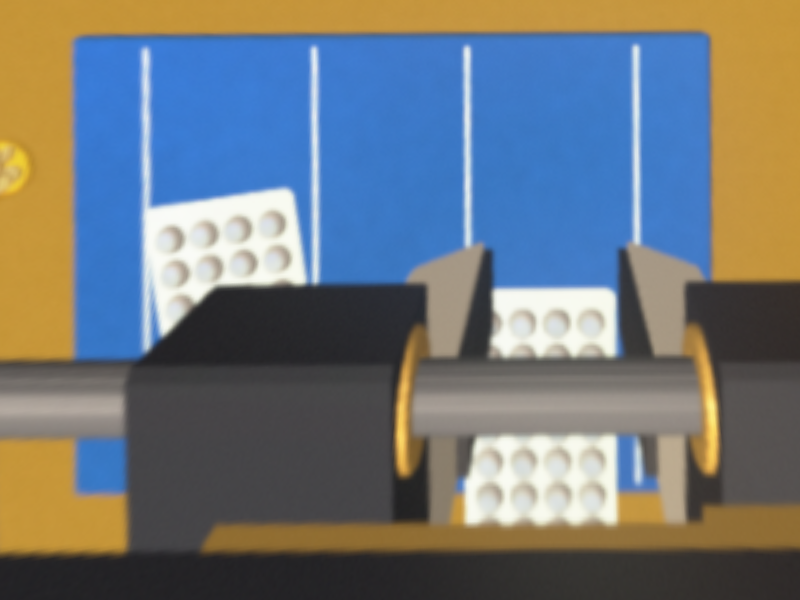

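View pics/bt.png

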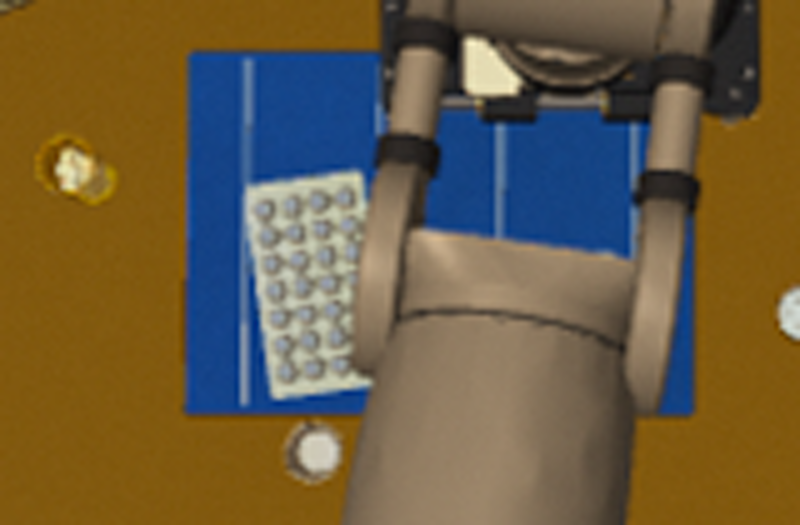

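Square now: the right edge sits at column 616 over its whole length. But the card is about 5 mm left of the lane centre (card centre at column 541, lane centre at 551.5). I'll straddle it at its centre with the jaws wide open and push sideways with the left finger only.

```bash
python3 -m crank '{"xyz":[[3,0,0],[4,0,-0.2],[4,0,-0.2],[3.9,0,-0.3],[0,3,0],[0,3,0],[0,3,0],[0,3,0],[0,2,0],[0,0,0]],"roll":[0,0,0,0,0,0,0,0,0,0]}' -1 10
```

```text
time: 6.7
tool_pos: [0.4833, 0.0, 0.065]
tool_rot: [-1.572, -0.009, -3.133]
contact_force: [-0.4, 0.0, 1.2]
opening: 0.0918
```

```bash
python3 -m crank '{"xyz":[[-0.7,0,0],[0,0.8,0],[0,0.6,0],[0,0,0]],"roll":[0,0,0,0]}'; python3 look.py c
```

```text
time: 7.1
tool_pos: [0.4929, -0.0003, 0.0542]
tool_rot: [-1.571, -0.001, -3.133]
contact_force: [-0.4, -0.1, 0.4]
opening: 0.0917
```

View pics/cw.png

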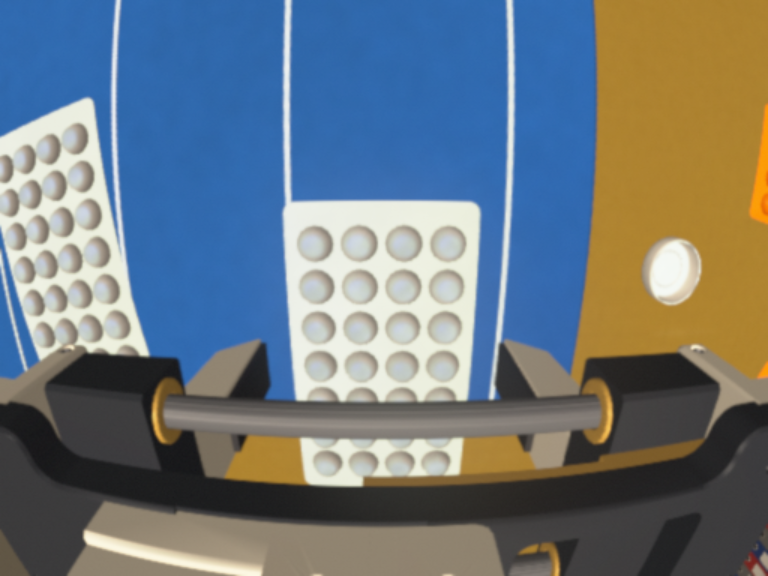

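The fingers straddle the right card with free gaps on both sides (left finger at (255,390), card's left edge near column 295). Lowering, then a short lateral push.

```bash
python3 -m crank '{"xyz":[[0,0.5,0],[0,0.1,0],[0,0,0.4],[0,0,0.3],[0,0,0.3],[0,0,0.2],[0,0,0.15],[0,0,0],[0,0,0]],"roll":[0,0,0,0,0,0,0,0,0]}'; python3 look.py d
```

```text
time: 8.1
tool_pos: [0.4934, -0.0139, 0.0486]
tool_rot: [-1.571, 0.0, -3.133]
contact_force: [0.3, -0.8, 0.3]
opening: 0.0918
```

View pics/do.png

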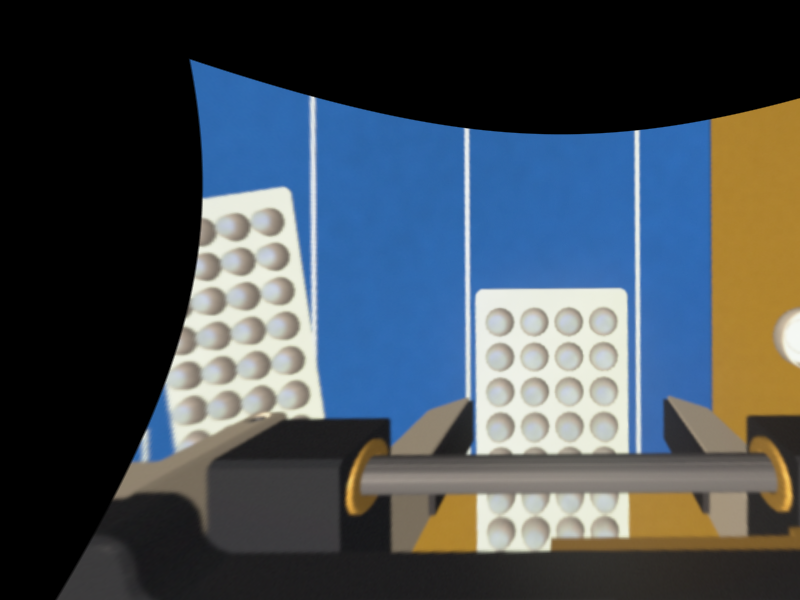

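View pics/dw.png

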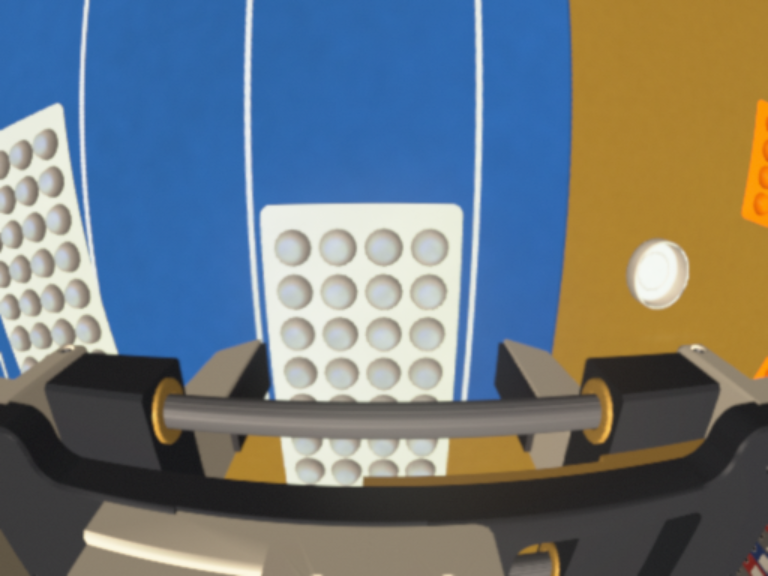

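The lateral push worked: the card spans columns 475–627.5 and its lane 466.5–636.5, so it is centred to about 0.3 mm and square. I'll back the finger off, lift, and go behind it for the last ~8 mm.

```bash
python3 -m crank '{"xyz":[[0,0,-0.6],[0,-2,0],[0,-3,0],[-3,0,0],[-3.5,0,0],[-3.5,0,-0.1],[0,0,0],[0,0,0]],"roll":[0,0,0,0,0,0,0,0]}'; python3 -m crank '{"xyz":[[0,0,0],[0,0,0],[0,0,0]],"roll":[0,0,0]}' 0.35
```

```text
time: 9.0
tool_pos: [0.5929, -0.0054, 0.0979]
tool_rot: [-1.571, -0.002, -3.133]
contact_force: [0.8, -0.2, 0.1]
opening: 0.0917
time: 9.3
tool_pos: [0.5928, -0.006, 0.0989]
tool_rot: [-1.571, -0.0, -3.133]
contact_force: [0.4, 0.2, -0.0]
opening: 0.0727
```

```bash
python3 -m crank '{"xyz":[[0,0,0],[0,0,0],[0,1,0],[0,1,0],[0,1.5,0],[0,1.2,0],[0,0.4,0],[0,0,0],[0.6,0,0],[0.6,0,0],[0.4,0,0],[0,0,0]],"roll":[0,0,0,0,0,0,0,0,0,0,0,0]}'
```

```text
time: 10.5
tool_pos: [0.5768, -0.0061, 0.048]
tool_rot: [-1.571, 0.0, -3.133]
contact_force: [-0.1, -0.2, -0.3]
opening: 0.0299
```

```bash
python3 -m crank '{"xyz":[[0.5,0,0],[0.4,0,0],[0.4,0,0],[0.3,0,0],[0.2,0,0],[0,0,0],[0,0,0]],"roll":[0,0,0,0,0,0,0]}'; python3 look.py e
```

```text
time: 11.2
tool_pos: [0.5594, -0.0063, 0.0476]
tool_rot: [-1.571, -0.0, -3.133]
contact_force: [-0.3, 0.5, 0.7]
opening: 0.0294
```

View pics/eo.png

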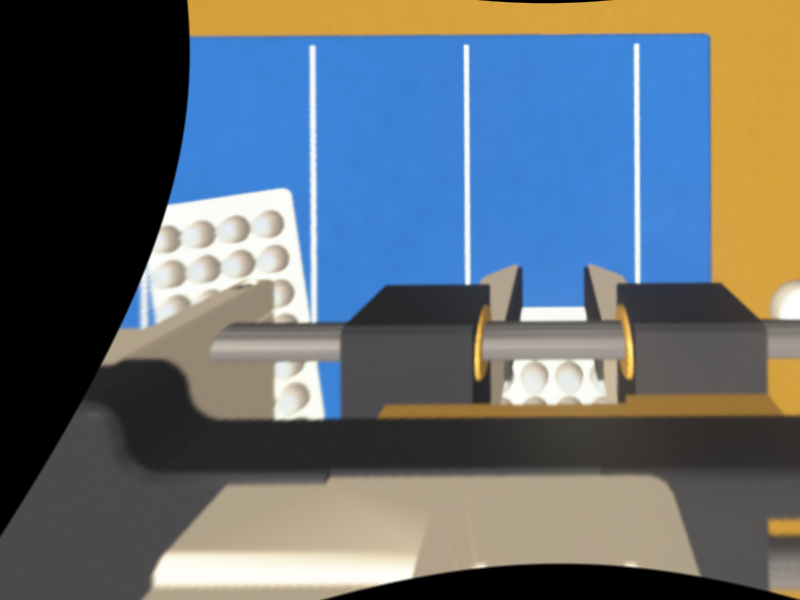

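The right card's back edge is at x ≈ 0.5505 and the target is ≈ 0.548. I'll push 2 mm more, then retreat and move over behind the left card, stopping to look on the way.

```bash
python3 -m crank '{"xyz":[[0.2,0,0],[0,0,0],[0,0,0],[-1,0,0],[0,-3,0],[-2,-4,0],[-4,-4,-1],[-2,-4,-4],[0,0,-4.5],[0,0,-3],[0,0,-2],[0,0,0]],"roll":[0,0,0,0,0,0,0,0,0,0,0,0]}'; python3 look.py f
```

```text
time: 12.5
tool_pos: [0.6378, 0.1345, 0.1856]
tool_rot: [-1.571, 0.0, -3.13]
contact_force: [-0.0, -0.0, -0.6]
opening: 0.0296
```

View pics/fo.png

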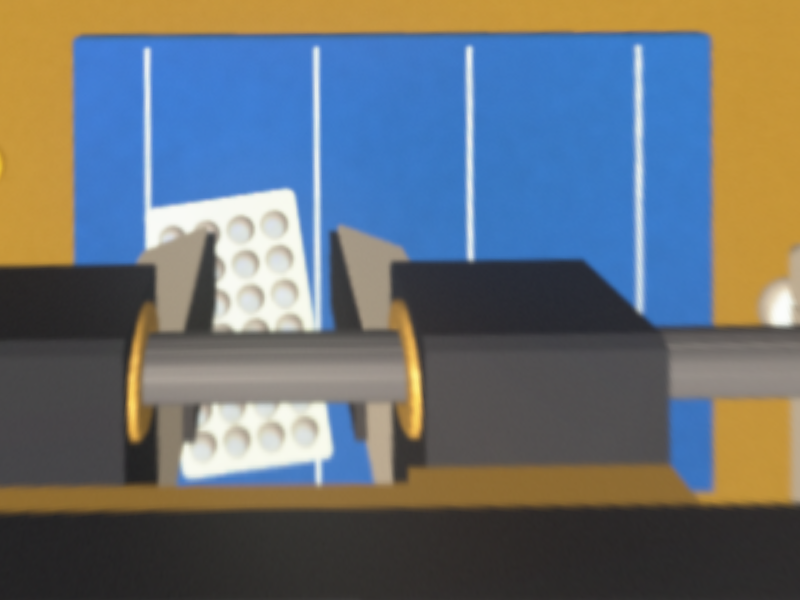

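View pics/ft.png

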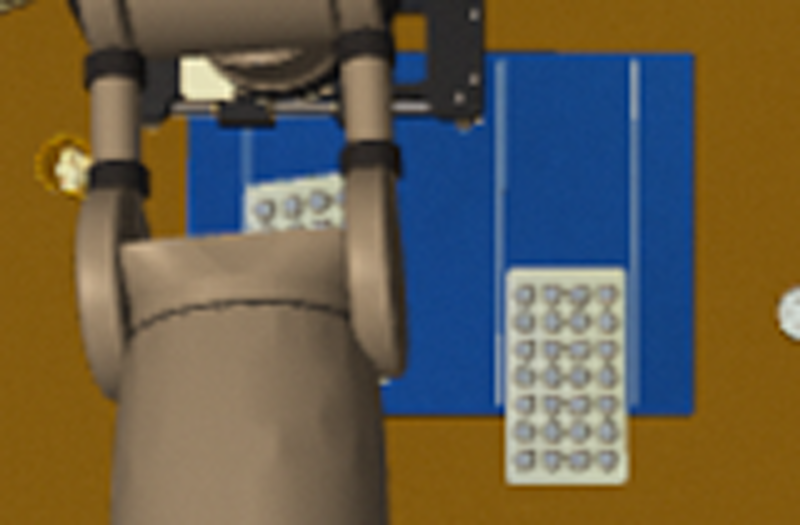

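In the top view the right card is straight in its lane with its front end at row 486 and the stand edge at row 414. That looks slightly more than 40 mm, so I'll measure to sub-pixel level.

```bash
cat > prof.py <<'E'
from h import *
import sys
# subpixel edges in top image along image columns; saturation-like signal
def edges(im,cols,r0,r1,ch):
    out=[]
    for c in cols:
        p=ch[r0:r1,c].astype(float); lo,hi=np.median(p[:3]),np.median(p[-3:]); mid=(lo+hi)/2
        s=np.sign(hi-lo); i=np.argmax((p-mid)*s>0)
        f=(mid-p[i-1])/(p[i]-p[i-1]); out.append([c,r0+i-1+f])
    return np.array(out)
im=np.load(sys.argv[1]); 
def run(cardcols,freecols,rows,backrows):
    b=im[:,:,2].astype(float); s=im.max(2)-im.min(2)
    r=im[:,:,0].astype(float)
    cf=edges(im,cardcols,rows[0],rows[1],b)      # card front: blue of white vs brown
    cb=edges(im,cardcols,backrows[0],backrows[1],r) # red: stand low -> card high
    sf=edges(im,freecols,198,208,b)
    sb=edges(im,freecols,125,136,b)
    for n,e,z in(("card front",cf,.052),("card back",cb,.052),("stand front",sf,.045),("stand back",sb,.045)):
        W=ray("top",e+0.0,z); print(n,W[:,0].mean(),W[:,0].std(),"slope deg",np.degrees(np.polyfit(W[:,1],-W[:,0],1)[0]) if len(W)>3 else '')
run(eval(sys.argv[2]),eval(sys.argv[3]),eval(sys.argv[4]),eval(sys.argv[5]))
E
python3 prof.py pics/ft.npy "range(254,273)" "list(range(236,248))+list(range(279,286))" "(210,222)" "(168,177)"
```

```text
card front 0.4108150484184896 0.00022977453085529811 slope deg 0.5432940077686497
card back 0.5462901229184498 0.00016028714235005585 slope deg 0.5274472309666188
stand front 0.4543818036136598 0.00047884575068961706 slope deg 0.44192820477145645
stand back 0.6867578226099295 0.008639303635599338 slope deg -2.7991005482261127
```

```bash
python3 prof.py pics/top0.npy "range(254,268)" "range(238,247)" "(180,196)" "(140,156)"; python3 prof.py pics/ft.npy "range(254,273)" "range(280,286)" "(210,222)" "(168,177)"; python3 -c "
import numpy as np
a=np.load('pics/ft.npy');print(a[196:210,282].tolist());print(a[124:136,282].tolist());print(a[212:222,262].tolist())"
```

```text
** On entry to DLASCL parameter number  4 had an illegal value
 ** On entry to DLASCL parameter number  4 had an illegal value
 ** On entry to DLASCL parameter number  4 had an illegal value
 ** On entry to DLASCL parameter number  4 had an illegal value
 ** On entry to DLASCL parameter number  5 had an illegal value
 ** On entry to DLASCL parameter number  4 had an illegal value
card front 0.4108150484184896 0.00022977453085529811 slope deg 0.5432940077686497
card back 0.5462901229184498 0.00016028714235005585 slope deg 0.5274472309666188
stand front 0.45500481595708675 9.954280352165923e-05 slope deg 1.0169096944166787
stand back 0.6836755612255495 7.689638174910403e-05 slope deg 0.597831675955166
[[19, 65, 129], [20, 66, 129], [20, 64, 128], [20, 64, 127], [17, 64, 127], [19, 65, 134], [37, 67, 118], [94, 72, 29], [137, 93, 13], [134, 93, 16], [131, 89, 14], [130, 89, 13], [132, 90, 13], [132, 91, 15]]
[[133, 90, 15], [131, 91, 16], [131, 91, 16], [130, 90, 12], [131, 89, 11], [127, 88, 16], [91, 81, 81], [15, 71, 146], [21, 71, 138], [24, 71, 138], [22, 72, 137], [21, 71, 136]]
[
[... 298 characters left out ...]
imeWarning: invalid value encountered in matmul
  d=np.c_[px,np.ones(len(px))]@np.linalg.inv(K).T@T[:3,:3].T
Traceback (most recent call last):
  File "prof.py", line 21, in <module>
    run(eval(sys.argv[2]),eval(sys.argv[3]),eval(sys.argv[4]),eval(sys.argv[5]))
    ~~~^^^^^^^^^^^^^^^^^^^^^^^^^^^^^^^^^^^^^^^^^^^^^^^^^^^^^^^^^^^^^^^^^^^^^^^^^
  File "prof.py", line 20, in run
    W=ray("top",e+0.0,z); print(n,W[:,0].mean(),W[:,0].std(),"slope deg",np.degrees(np.polyfit(W[:,1],-W[:,0],1)[0]) if len(W)>3 else '')
                                                                                    ~~~~~~~~~~^^^^^^^^^^^^^^^^^^
numpy.linalg.LinAlgError: SVD did not converge in Linear Least Squares
```

The top view gives the right card's overhang as about 43 mm, with yaw matching the stand's to within about 0.1°. I'll cross-check that later with a clear wrist view. Next is the left card: push the back end to square it.

```bash
python3 -m crank '{"xyz":[[0,3,-0.8],[0,4,-0.75],[0,3.5,0],[0,1.8,0],[0,0.9,0],[0,0.4,0],[0,0.2,0],[0,0,0],[0,0,0]],"roll":[0,0,0,0,0,0,0,0,0]}'
```

```text
time: 13.5
tool_pos: [0.6383, 0.1469, 0.049]
tool_rot: [-1.571, 0.002, -3.133]
contact_force: [-0.1, 0.3, 0.5]
opening: 0.0297
```

```bash
python3 - <<'E'
from h import *
im=robot.read_camera("scene")
cv2.imwrite("pics/s3.png",cv2.resize(im[150:300,120:320,::-1],None,fx=4,fy=4,interpolation=cv2.INTER_CUBIC))
E
```

View pics/s3.png

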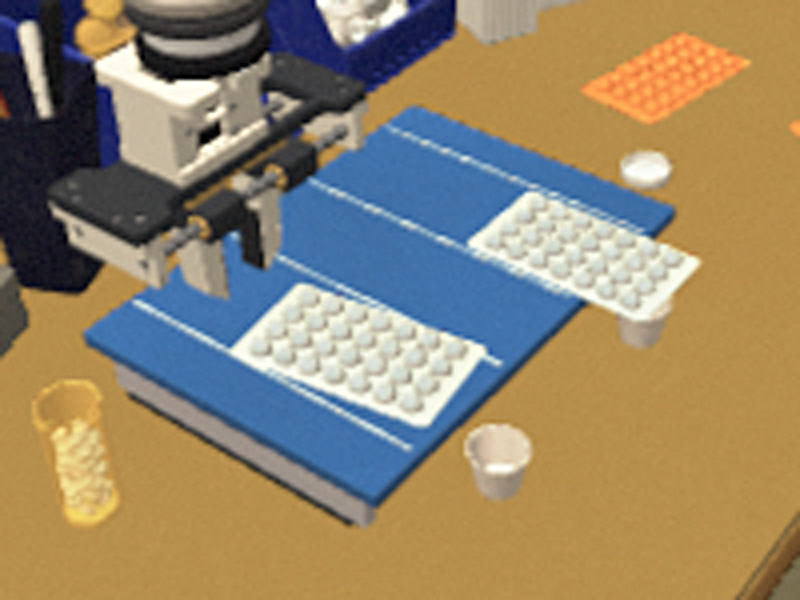

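The scene view shows the right card's front over its cup, and the fingers behind the left card at (235,275). Pushing.

```bash
python3 -m crank '{"xyz":[[0.8,0.1,0],[0.8,0,0],[0.6,0,0],[0.6,0,0],[0.6,0,0],[0.6,0,0],[0.6,0,0],[0.6,0,0],[0.6,0,0],[0.5,0,0],[0.3,0,0],[0,0,0],[-1,0,0],[0,-3,0],[-3,-5,0],[-4,-5,0],[0,-5,0],[0,0,0]],"roll":[0,0,0,0,0,0,0,0,0,0,0,0,0,0,0,0,0,0]}' -; python3 look.py g
```

```text
time: 15.35
tool_pos: [0.6431, 0.1472, 0.2167]
tool_rot: [-1.572, 0.015, -3.134]
contact_force: [0.2, -0.3, 1.0]
opening: 0.0298
```

View pics/go.png

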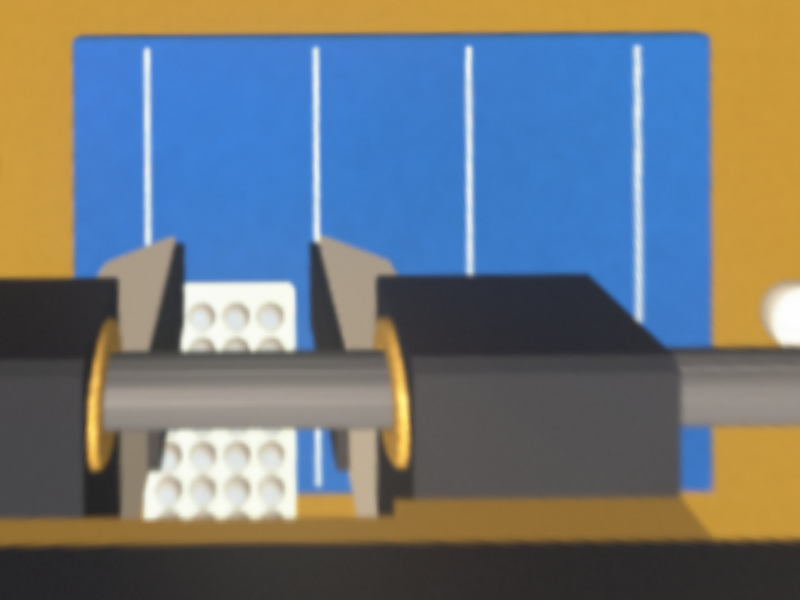

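The left card is square too: its right edge is at column 295 throughout. But turning carried it about 5.5 mm left of its lane (centre at column 221, lane at 232). Same fix: straddle it and nudge with the left finger.

```bash
python3 -m crank '{"xyz":[[3.5,0,-0.3],[4,0,-0.4],[4,0,-0.4],[3,0,-0.25],[0,3,0],[0,3,0],[0,3,0],[0,3,0],[0,2.5,0],[0,0,0],[0,0.8,0],[0,0,0]],"roll":[0,0,0,0,0,0,0,0,0,0,0,0]}' -1 10; python3 look.py i
```

```text
time: 16.65
tool_pos: [0.4934, 0.1592, 0.0555]
tool_rot: [-1.571, -0.0, -3.133]
contact_force: [0.4, 0.0, -0.3]
opening: 0.0921
```

View pics/iw.png

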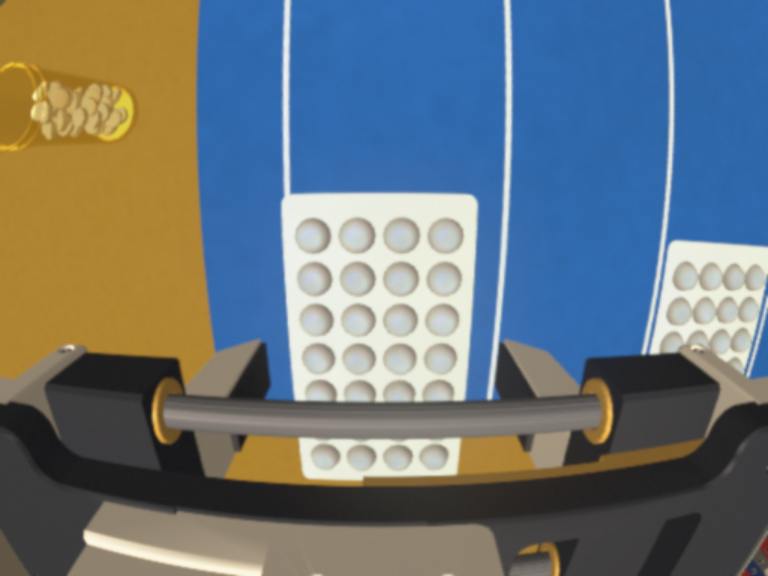

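The left card is straddled with free gaps on both sides and the vial is well clear at (70,105). Lowering and nudging.

```bash
python3 -m crank '{"xyz":[[0,0.5,0],[0,0.2,0],[0,0,0.4],[0,0,0.3],[0,0,0.3],[0,0,0.2],[0,0,0.15],[0,0,0],[0,0,0]],"roll":[0,0,0,0,0,0,0,0,0]}'; python3 look.py j
```

```text
time: 17.65
tool_pos: [0.4935, 0.1456, 0.0487]
tool_rot: [-1.571, 0.0, -3.133]
contact_force: [-0.4, -0.7, -0.2]
opening: 0.0918
```

View pics/jo.png

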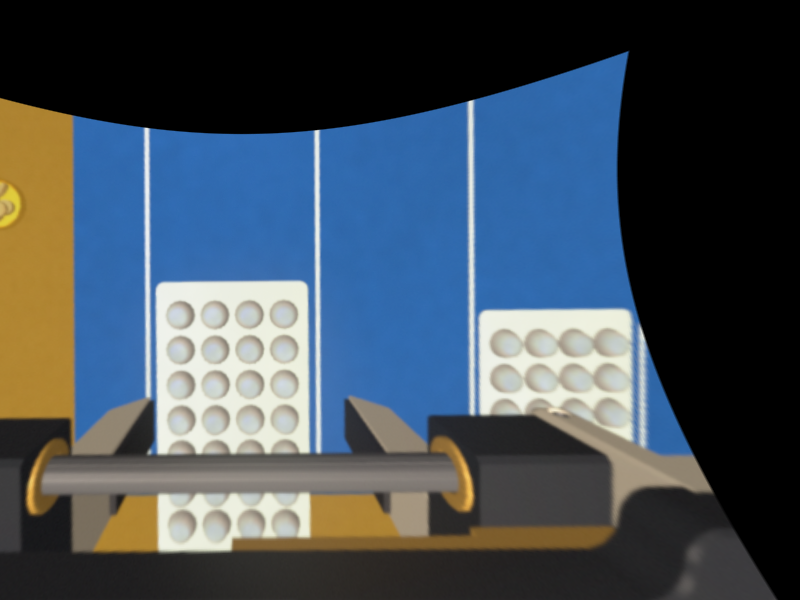

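The left card is centred (156–308 in the lane 147–318) and square. The right card's back edge at row 310 gives x ≈ 0.546 and an overhang of about 42 mm, which agrees with the top view. Now the last ~12 mm for the left card.

```bash
python3 -m crank '{"xyz":[[0,0,-0.6],[0,-2,0],[0,-3,0],[-3,0,0],[-3.5,0,0],[-3.5,0,-0.1],[0,0,0]],"roll":[0,0,0,0,0,0,0]}'; python3 -m crank '{"xyz":[[0,0,0],[0,0,0],[0,0,0],[0,0,0],[0,0,0],[0,1,0],[0,1,0],[0,1.5,0],[0,1.2,0],[0,0.4,0],[0,0,0],[0.6,0,0],[0.6,0,0],[0.4,0,0],[0,0,0]],"roll":[0,0,0,0,0,0,0,0,0,0,0,0,0,0,0]}' 0.35
```

```text
time: 18.45
tool_pos: [0.5971, 0.1538, 0.0985]
tool_rot: [-1.571, 0.004, -3.134]
contact_force: [1.3, 0.1, 0.1]
opening: 0.0919
time: 19.95
tool_pos: [0.5769, 0.1535, 0.0481]
tool_rot: [-1.571, 0.0, -3.133]
contact_force: [-0.5, 0.3, -0.3]
opening: 0.0296
```

Pushing from 0.5769 to 0.559, then retreating up to look.

```bash
python3 -m crank '{"xyz":[[0.5,0,0],[0.4,0,0],[0.4,0,0],[0.3,0,0],[0.2,0,0],[0,0,0],[0,0,0]],"roll":[0,0,0,0,0,0,0]}';  python3 -m crank '{"xyz":[[-1,0,0],[0,-3,0],[-2,-4,0],[-4,-4,0],[-2,-4,2],[0,-2,4.5],[0,-2,4.5],[0,-2,4.5],[0,-2,4.5],[0,0,4.5],[0,0,4.5],[0,0,4.5],[0,0,0]],"roll":[0,0,0,0,0,0,0,0,0,0,0,0,0]}'; python3 look.py k; python3 prof.py pics/kt.npy "range(206,223)" "range(238,247)" "(208,224)" "(165,179)";python3 prof.py pics/kt.npy "range(254,273)" "range(238,247)" "(210,222)" "(168,177)"
```

```text
time: 20.65
tool_pos: [0.5593, 0.1532, 0.0476]
tool_rot: [-1.571, -0.0, -3.133]
contact_force: [0.5, 0.1, -0.2]
opening: 0.0299
time: 21.95
tool_pos: [0.6472, -0.1876, 0.2721]
tool_rot: [-1.569, -0.001, -3.14]
contact_force: [0.5, 0.7, 0.3]
opening: 0.03
card front 0.4122069609323523 0.00048001850672675737 slope deg 0.49862265364974057
card back 0.5486647977769874 0.000314563214914056 slope deg 0.6443311002730137
stand front 0.45404819712537403 9.03318548333847e-05 slope deg 0.6115508642610725
stand back 0.6825485884023901 6.692418089684076e-05 slope deg 0.36123215499434147
card front 0.41081430904492316 0.00022978648890688692 slope deg 0.5377812078137234
card back 0.5462877447506461 0.00016435529225121247 slope deg 0.5379936711081927
stand front 0.45404819712537403 9.03318548333847e-05 slope deg 0.6115508642610725
stand back 0.6825485884023901 6.692418089684076e-05 slope deg 0.36123215499434147
```

View pics/kt.png

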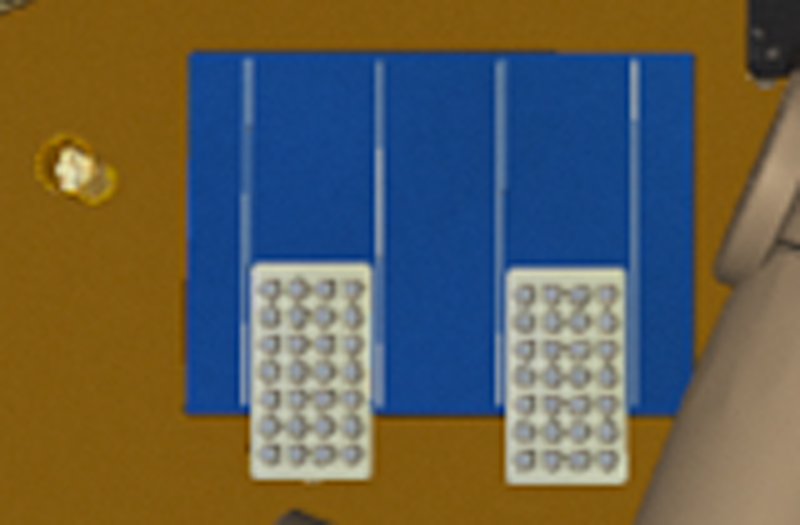

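Both cards are straight in their lanes. By the top view the left overhangs about 39.7 mm and the right about 43 mm. The scene view is an independent check.

```bash
python3 - <<'E'
from h import *
im=robot.read_camera("scene"); np.save("pics/k_s.npy",im)
# expected outlines from top measurement: project hypotheses as guide only
for n,c,y in(("L",.4527,.153),("R",.4541,-.007)):
    pass
cv2.imwrite("pics/k_s.png",cv2.resize(im[170:300,160:320,::-1],(800,650)[:1]+(650,),interpolation=cv2.INTER_CUBIC)[:600])
E
```

```text
(no output)
```

View pics/k_s.png

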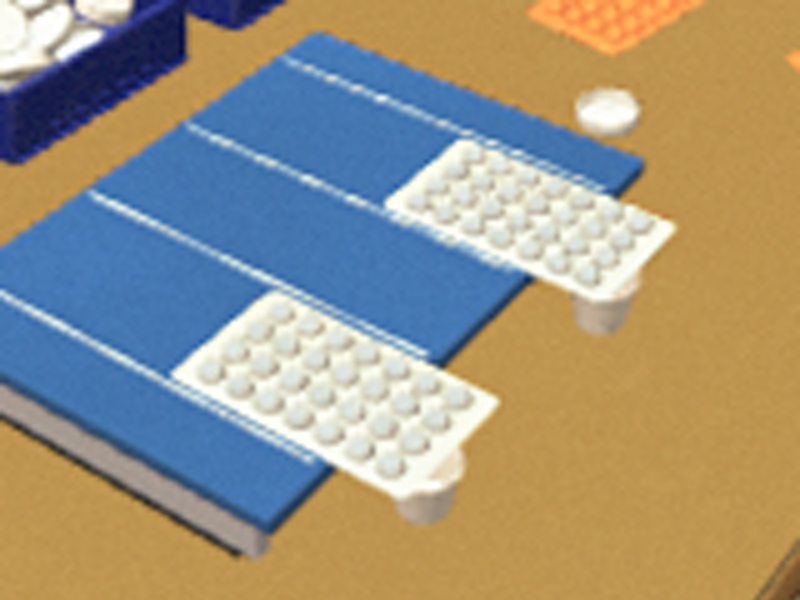

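```bash
python3 - <<'E'
from h import *
f=lambda p:(np.array(p)/5+[160,170]-0.4)
S=ray("scene",[f((268,528)),f((436,362)),f((527,276)),f((642,160))],.045); print("stand front",S[:,:2])
for n,q in(("L",[(172,373),(272,290),(499,401),(396,492)]),("R",[(387,203),(462,138),(676,228),(602,296)])):
    W=ray("scene",[f(p) for p in q],.052)[:,:2]; print(n,W, "len",np.linalg.norm((W[2]+W[3]-W[0]-W[1])/2))
    A=S[0,:2];d=S[3,:2]-A;d/=np.linalg.norm(d);nrm=np.array([d[1],-d[0]])
    print("dist of corners from front edge",(W-A)@nrm)
E
```

```text
stand front [[ 0.4515  0.234 ]
 [ 0.4541  0.109 ]
 [ 0.4542  0.0313]
 [ 0.4576 -0.0877]]
L [[0.5439 0.1921]
 [0.5448 0.12  ]
 [0.4113 0.1196]
 [0.4158 0.1914]] len 0.13080264678601644
dist of corners from front edge [-0.0917 -0.0911  0.0423  0.0365]
R [[ 0.5414  0.0316]
 [ 0.5435 -0.0391]
 [ 0.4089 -0.0381]
 [ 0.4117  0.0298]] len 0.13214695571086135
dist of corners from front edge [-0.086  -0.0867  0.0478  0.0437]
```

Both cameras agree the right card overhangs 3–5 mm more than the left, with the left near 40. I'll go in front of the right card, above cup height, and push it back about 3 mm with both fingertips.

```bash
python3 -m crank '{"xyz":[[3,0,-2.3],[3.5,0,-2.6],[3.5,0,-2.6],[3.5,0,-2.6],[3.5,0,-2.6],[3.5,0,-2.6],[3.5,0,-2.6],[2.2,0,-0.4],[0,0,0],[0,3,0],[0,4,0],[0,0,0],[0,0,0]],"roll":[0,0,0,0,0,0,0,0,0,0,0,0,0]}' 0.35 10
```

```text
time: 23.4
tool_pos: [0.3848, 0.0, 0.2037]
tool_rot: [-1.571, -0.0, -3.132]
contact_force: [0.3, 0.2, 0.9]
opening: 0.0298
```

```bash
python3 -m crank '{"xyz":[[0,4,0.6],[0,4,0],[0,4,0],[0,2,0],[0,1,0],[0,0.3,0],[0,0,0],[0,0,0]],"roll":[0,0,0,0,0,0,0,0]}'; python3 look.py m; python3 - <<'E'
from h import *
im=robot.read_camera("scene")
cv2.imwrite("pics/m_s.png",cv2.resize(im[170:300,160:320,::-1],(700,569),interpolation=cv2.INTER_CUBIC))
E
```

```text
time: 24.2
tool_pos: [0.3855, -0.0065, 0.0511]
tool_rot: [-1.57, 0.003, -3.133]
contact_force: [-0.2, -0.5, 0.1]
opening: 0.0295
```

View pics/m_s.png

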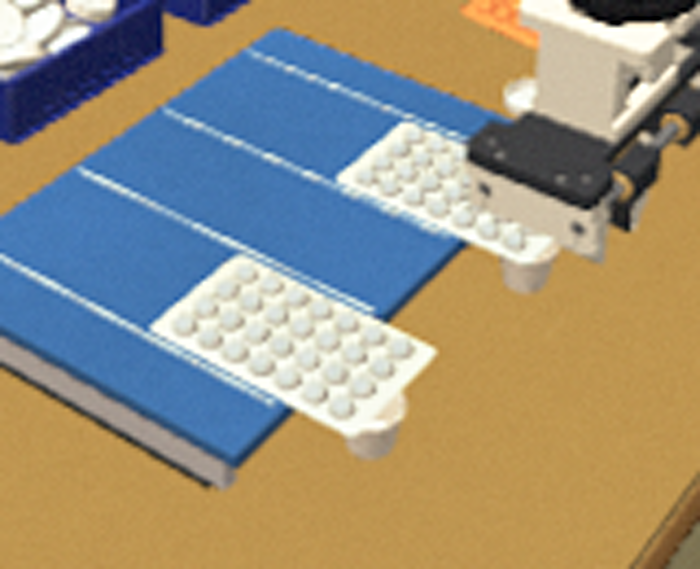

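The finger at (590,250) is in front of the right card and clear of the cup. Lowering a little, then a gentle push back to TCP x ≈ 0.405.

```bash
python3 -m crank '{"xyz":[[0,0.3,0],[-0.5,0,0],[-0.4,0,0],[-0.4,0,0],[-0.3,0,0],[-0.2,0,0],[-0.15,0,0],[0,0,0],[0,0,0]],"roll":[0,0,0,0,0,0,0,0,0]}'; python3 look.py n
```

```text
time: 25.25
tool_pos: [0.4036, -0.006, 0.047]
tool_rot: [-1.571, -0.0, -3.133]
contact_force: [0.1, 0.6, 0.4]
opening: 0.0299
```

View pics/no.png

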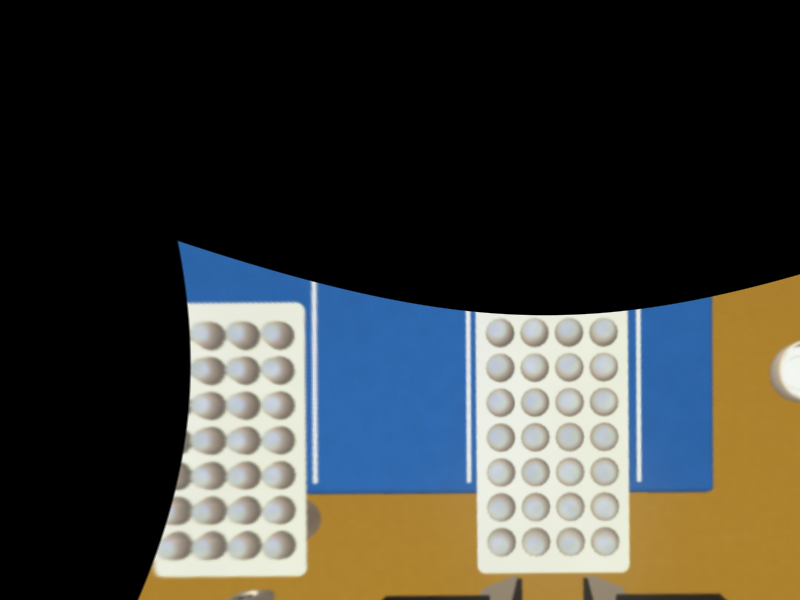

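A very clear view: the stand edge is at rows 491–493, and the fronts are at 573 (right) and 577 (left). Parallax corrected, the overhangs are about 38 and 39 mm. Both cards are square and centred. Backing off and lifting clear for the final check.

```bash
python3 -m crank '{"xyz":[[0.8,0,0],[0.8,0,0],[0,-4,0],[0,-4,0],[0,-5,0],[0,-4,3],[0,0,4.5],[0,0,4.5],[0,0,4.5],[0,0,4.5],[0,0,4.5],[0,0,0]],"roll":[0,0,0,0,0,0,0,0,0,0,0,0]}'; python3 look.py p; python3 prof.py pics/pt.npy "range(206,223)" "range(238,247)" "(208,224)" "(165,179)";python3 prof.py pics/pt.npy "range(254,273)" "range(238,247)" "(208,222)" "(168,179)"
```

```text
time: 26.55
tool_pos: [0.3889, -0.2655, 0.2166]
tool_rot: [-1.569, -0.0, -3.138]
contact_force: [0.4, 0.4, 0.4]
opening: 0.0299
card front 0.41212343284787556 0.00048774849538111946 slope deg 0.779553845372617
card back 0.5486826775075319 0.0002999735152177466 slope deg 0.5882019979422088
stand front 0.45403628809585556 7.476037694248712e-05 slope deg 0.507901081007946
stand back 0.6825431729059034 8.60700695059848e-05 slope deg 0.4487044992877931
card front 0.41355947795694564 0.000338789331086204 slope deg 0.6311602206432364
card back 0.5507268519705137 0.0002992720377965909 slope deg 0.5853877897592419
stand front 0.45403628809585556 7.476037694248712e-05 slope deg 0.507901081007946
stand back 0.6825431729059034 8.60700695059848e-05 slope deg 0.4487044992877931
```

View pics/pt.png

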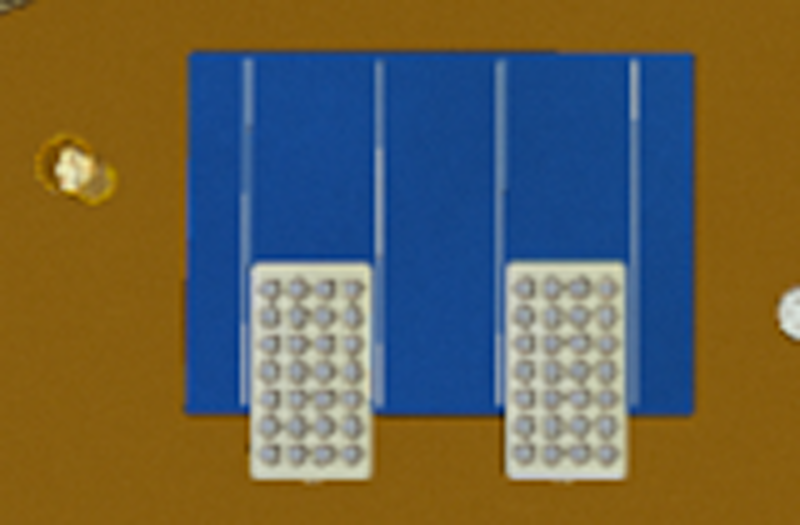

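The final top view puts both cards centred in their lanes. Both are square with the edge to a few tenths of a degree, overhanging about 39.7 mm (left) and 39.4 mm (right). The vial and cap have not moved, and the arm is clear.

```bash
python3 -c "
from cell import robot
print(robot.hand_in())"
```

```text
the job is handed in; nothing more can be done
None
```

Both blister cards now stick out over the stand's front edge by about 40 mm, straight in their lanes and above their cups. I handed the job in at about 26.6 s of the 42 s.

- **How it was done:** I pushed each card square from behind with both fingertips. Squaring left each about 5 mm to the left of its lane, so I nudged it to the lane centre with one fingertip, then pushed it forward to its mark. The right card went about 3 mm too far, so I pushed it back from its front end. Neither card was gripped or lifted.
- **Last checks, top camera:** The overhang is about 39.7 mm on the left and 39.4 mm on the right. Both cards are square to the edge within about 0.3°.
- **Last checks, wrist camera:** The last wrist view that clearly measured centring put each card within about 0.5 mm of its lane centre. The cap and the vial look unmoved, and the measured tool forces stayed under about 2 N.
- **Where the checks disagreed:** The wrist view reads 1–1.5 mm less overhang, about 39 mm left and 38 mm right. An earlier, rougher scene-camera estimate read 2–4 mm more than the top camera. The cups are hidden under the cards from above. In the scene view just before the right card was pushed back, both stood under their cards, and I did not measure them after that.

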